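# Tip the label stack flat and push it home in its tray

## Task

A stack of blank fan-fold labels has been left standing on end in the shallow metal label tray. Push against its upper part so that it tips over towards the tray's upright back stop and lies flat in the tray, then push it along the tray until its end sits flush against the back stop. Only push it, do not grip, lift or carry it, and leave the other things on the worktop standing where they are.

Things in the scene. Friction and masses are not known exactly. Their poses are not given: they have to be found in the camera images.
- label_tray: shallow bare-metal tray, screwed down, 300 mm long (its x) x 184 mm wide (its y); all sizes here and below in mm. Origin: on the worktop, on the middle line between the side guides; its x axis points along the tray, away from the robot, to the back stop. Floor plate 4 thick, from x = -140 to 160. Two low side guides at y = +-85 (inner faces), 16 high. Upright back stop 60 high, 12 thick across the whole width, its inner face at x = 145. The front (-x) end is open.
- stop_face (a point): middle of the inner face of the tray's back stop, 40 mm above the worktop (x = 145, y = 0 in the tray's frame)
- label_stack: solid block of white fan-fold paper labels, 72 x 142 x 150 mm (x, y, z), 0.5 to 0.9 kg, loose. Origin: centre of the underside it stands on at the start; z up through the stack. At the start it stands on the tray floor (origin 4 mm up) near the open front end, its x within 0.05 rad of the tray's x, its origin at x = -85 +-8, y = 0 +-5 in the tray's frame.
- stack_center (a point): middle of the label stack, 75 along its z: 79 mm high standing, 40 mm lying flat in the tray. Lying, the stack is 72 high and 150 along the tray and slides on the tray floor at 3 to 10 N
- stack_top (a point): middle of the stack's upper end, 150 mm along its z. Pushed along the tray's x at a height of 110 to 140 the stack tips about its far lower edge without sliding (2 to 3 N), passes its balance point at about 0.45 rad, then falls by itself; this end then faces the back stop, 30 to 60 short of it
- strip_carton: opened blue carton, about 47 x 100 x 157 mm, standing beside the tray; not to be disturbed. Origin: centre of underside. It and the next three stand in four places beside the tray, at about x = -70 or 65, y = +-175 in the tray's frame, which in which place varies
- amber_jar: wide amber jar with lid, 68 diameter x 92 mm, standing beside the tray; not to be disturbed. Origin: centre of underside
- vial_1: amber vial with tablets, 36 diameter x 84 mm, standing beside the tray; not to be disturbed. Origin: centre of underside
- pill_bottle_1: white pill bottle, 48 diameter x 88 mm, standing beside the tray; not to be disturbed. Origin: centre of underside
- vial_2: amber vial with tablets, 35 diameter x 82 mm, standing to the right of the work; not to be disturbed. Origin: centre of underside
- cup_stack: stack of small paper cups, 38 diameter x 100 mm, standing to the left of the work; not to be disturbed. Origin: centre of underside
There are look-alikes about, which are no part of the job. Of the things shaped like the label_stack, the white one is meant.

How it is judged:
By the outcome, as a careful person would: the job done as asked, in the order asked, and still so for the second after the job is handed in, with the robot touching nothing.
It also fails if it takes over 37 s, if anything falls off the work surface, if the arm or the gripper's body presses on something with over 40 N, if the wrist force passes 120 N, or if a joint passes its speed limit or range.

## Robot

A 7-joint arm with a two-finger parallel gripper is mounted at the origin on a cart in front of the work surface, level with it; the furniture and walls round the work are solid. World frame = base frame: x ahead of the robot, y to its left, z up, the work surface at z = 0. Lengths are in m, angles in rad, forces in N, time in s.
With the tool pointing down it reaches from about 0.4 to 0.85 m from the base axis. Payload 10.4 kg.
Tool frame: the origin (TCP) lies between the finger pads; the fingertips stand 8 mm ahead of it and the grasp point (between the pads) lies 11 mm behind it; z points along the fingers, x is the direction in which the jaws open and shut, and the axes are right-handed (so a half turn about z gives the same grasp; the last joint's range is limited). The gripper opens to 87 mm and grips with 3 to 60 N. Pads are 19 mm wide; open, the fingers measure 117 mm over their backs; the gripper's body (75 mm by 190 mm) begins 51 mm behind the grasp point.
Start: joints at [-1.328, 0.332, -0.065, 1.46, 0.022, 1.35, -0.088], TCP at [0.164, 0.603, 0.231] pointing down, gripper open.
Joint ranges: [-2.6, 2.6], [-0.5, 2.12], [-1.47, 1.34], [0.16, 2.42], [-1.27, 4.41], [0.06, 2.06], [-2.6, 2.6]. Speed limits (rad/s): [2.22, 2.22, 2.79, 2.79, 3.14, 3.14, 3.14].

## Interface

Orientations are given as a unit quaternion [x, y, z, w].
In Python, from bench import r, viewer gives the robot as it stands.
- The arm moves only by the tool apply_moves, never from a script. Its argument "increments" is a list of rows, each an object with "grip": the closure in counts, from 0 (fully open) to 255 (shut); "xyz": the shift along the tool's x, y, z in mm, a list of three; "rotation": the turn, a rotation vector about the tool's x, y, z in degrees, a list of three. A call has 1 to 5 rows; each row is the pose to reach, as a shift and turn from the pose measured when the call began, along the tool's axes at that moment; what a row does not reach only later rows make up. A row lasts 1/8 s, in which the tool goes at most 62.5 mm and 10.7 degrees, less where a joint would pass 70% of its speed; a pose out of reach is approached as far as the arm can. A call with a gripper value outside its range is refused whole. The fingers move at their own pace and stop on an object; "squeeze" is the grip in N (left out, the last holds). Time passes only in rows, so rows that repeat a pose let the fingers close. It gives the time, the measured TCP pose, the force and the opening at its end, in the units of the state.
- r.read_state(): the state, without advancing time (a new reading comes with each control period).
- viewer.camera(name): name is "side" or "top" or "wrist"; returns a dict with "img" (420x560x3 uint8, blue, green, red), "range_z" (420x560 float32, m along the optical axis (not along the pixel's ray), 0 where there is no reading), "vertical_fov" (degrees; the focal length in pixels is half the picture's height over the tangent of half this angle, whatever the lens; pixels are square), "cx", "cy" (the principal point, pixels), "rvec" (rotation vector, rad) and "tvec" (3), from world to camera coordinates, as OpenCV has them. Camera axes: x right, y down, z forward; pixel columns grow to the right and rows downward; lengths in m; the calibration is good to about 2 mm. A picture is of the moment at which its call begins.
- r.close_job(): hands the job in, once; it reports no verdict.
The state is a dict: "time": time; "joint_positions": joint angles; "joint_vel": joint speeds; "joint_torque": joint torques, N m; "ee_pos": TCP position; "eef_rot": TCP orientation; "ft_force": force on the tool from outside, world axes, zero at the start; "torque": the same for the moment, N m; "width": finger opening in m.
Only numpy, scipy, OpenCV 4.12 (cv2) and the standard library are available. Lean on these libraries where they do the work, as an engineer would, in place of code of your own. Each camera call takes 0.05 s, during which the arm holds its last target.

## Working session

There is one attempt and no reset: what is moved stays moved. The work goes in short steps, Python scripts to look and compute and a tool call to move; the robot and the scene stay as the last step left them, time stands still between calls to the robot, and variables do not carry over. Pictures are saved under pics/ and viewed, and the job is handed in when it is done.

Besides the shell and the picture viewer there is one more tool, called after "Call:" as a command line: name --argument value ..., lists and objects as JSON in quotes. apply_moves: Moves the arm, as the interface text tells. Its arguments: {"type":"object","properties":{"increments":{"type":"array","items":{"type":"object","properties":{"grip":{"type":"number"},"xyz":{"type":"array","items":{"type":"number"}},"rotation":{"type":"array","items":{"type":"number"}}}}},"squeeze":{"type":"number"}},"required":["increments"]}

```bash
mkdir -p pics
cat > h.py <<'E'
import numpy as np, cv2
from bench import r, viewer
def cam(n):
    c=viewer.camera(n); H=c["img"].shape[0]
    f=H/2/np.tan(np.radians(c["vertical_fov"])/2)
    c["f"]=f; c["R"]=cv2.Rodrigues(np.array(c["rvec"],float))[0]; c["t"]=np.array(c["tvec"],float).ravel()
    return c
def pts(c):
    z=c["range_z"]; v,u=np.mgrid[:z.shape[0],:z.shape[1]]
    P=np.stack([(u-c["cx"])/c["f"]*z,(v-c["cy"])/c["f"]*z,z],-1)
    W=(P-c["t"])@c["R"]; W[z<=0]=np.nan
    return W
E
python3 - <<'E'
from h import *
for n in ["side","top","wrist"]:
    c=cam(n); cv2.imwrite(f"pics/{n}0.png",c["img"]); np.savez(f"{n}0.npz",W=pts(c),img=c["img"])
    print(n,c["f"],c["cx"],c["cy"],-c["R"].T@c["t"])
s=r.read_state(); print({k:np.round(v,3) for k,v in s.items()})
E
```

```text
side 402.0374077414657 278.4861929135635 212.90469257336724 [ 0.26914477 -0.75450448  0.86975839]
top 447.34266977012766 275.96563843973576 208.2017789915369 [ 0.49803906 -0.02261706  1.41278443]
wrist 289.3583109661433 281.47214732843037 211.2709485374666 [0.0908839  0.62264366 0.382918  ]
{'time': np.float64(0.15), 'joint_positions': array([-1.328,  0.333, -0.065,  1.461,  0.022,  1.35 , -0.088]), 'joint_vel': array([-0.001, -0.002,  0.001, -0.002, -0.001,  0.002,  0.001]), 'joint_torque': array([ 0.0000e+00, -6.2364e+01,  2.5000e-02, -3.9014e+01, -6.1000e-02,
        3.7000e-02,  0.0000e+00]), 'ee_pos': array([0.164, 0.603, 0.23 ]), 'eef_rot': array([ 0.795,  0.607, -0.   ,  0.   ]), 'ft_force': array([-0.063, -0.067,  0.957]), 'torque': array([-0.033,  0.02 , -0.053]), 'width': np.float64(0.087)}
```

View pics/side0.png

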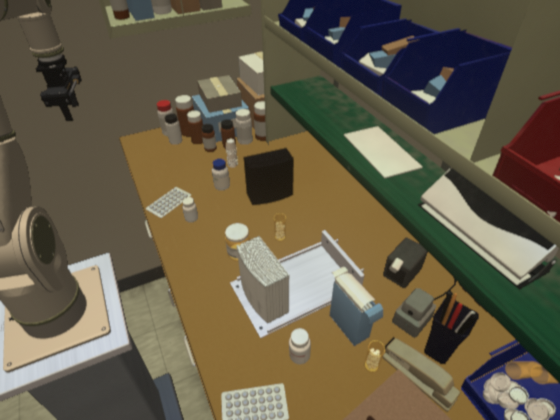

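View pics/top0.png

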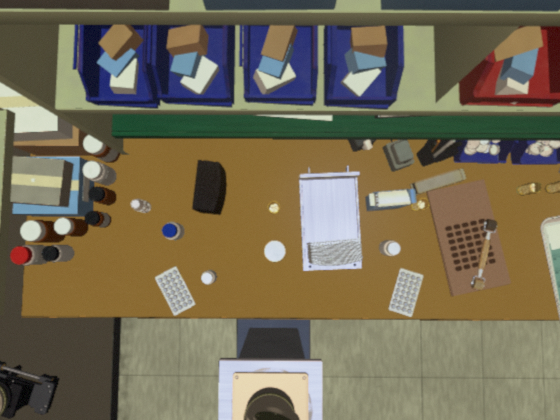

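The side picture shows the white stack standing at about (265,280) on the metal tray. In the top picture it is at about (334,252), with the back stop at about (330,175). A black block of the same shape is at side (270,175) and top (208,187).

Run:
```python
from h import *
d=np.load("top0.npz"); W=d["W"]; img=d["img"]
cv2.imwrite("pics/crop_top.png",cv2.resize(img[150:290,250:440],None,fx=4,fy=4,interpolation=cv2.INTER_CUBIC)[:600,:800])
s=np.load("side0.npz"); cv2.imwrite("pics/crop_side.png",cv2.resize(s["img"][210:380,210:400],None,fx=3.5,fy=3.5,interpolation=cv2.INTER_CUBIC)[:600,:800])
for n,D in (("top",d),("side",s)):
    W=D["W"]; x,y,z=W[...,0],W[...,1],W[...,2]
    reg=(x>.3)&(x<.8)&(y>-.4)&(y<.3)
    m=reg&(z>.145)&(z<.158+.01)&(abs(y+.17)<.12)
    P=W[m]; print(n,"stacktop n",len(P),P.mean(0),P.min(0),P.max(0), cv2.minAreaRect((P[:,:2]*1000).astype(np.float32)))
    hsv=cv2.cvtColor(D["img"],cv2.COLOR_BGR2HSV)
    t=reg&(z>-.005)&(z<.022)&(hsv[...,1]<60)&(hsv[...,2]>120)
    nl,L,st,c=cv2.connectedComponentsWithStats(t.astype(np.uint8))
    for i in range(1,nl):
        if st[i,4]>150:
            P=W[L==i]; print("tray?",st[i,4],np.round(np.median(P,0),3),cv2.minAreaRect((P[:,:2]*1000).astype(np.float32)))
    m=reg&(z>.02)
    nl,L,st,c=cv2.connectedComponentsWithStats(m.astype(np.uint8))
    for i in range(1,nl):
        if st[i,4]>30:
            P=W[L==i]; print("obj",st[i,4],np.round(c[i]),np.round(P.min(0),3),np.round(P.max(0),3))
```

```text
top stacktop n 981 [ 0.48947207 -0.18695598  0.15236614] [ 0.44713842 -0.28956456  0.14500488] [ 0.65114791 -0.1080717   0.16216233] ((521.7617797851562, -224.21707153320312), (125.2562484741211, 262.0985107421875), 39.662132263183594)
tray? 4071 [ 0.605 -0.178  0.004] ((570.924072265625, -184.69589233398438), (285.3522644042969, 188.16598510742188), 2.7021913528442383)
tray? 485 [0.344 0.28  0.002] ((366.3470153808594, 269.66607666015625), (132.24435424804688, 60.638954162597656), 0.2905094027519226)
tray? 270 [ 0.34  -0.389  0.002] ((363.9314270019531, -382.9205627441406), (34.33015441894531, 126.8115234375), 89.60590362548828)
obj 7676 [294.  18.] [ 0.789 -0.392  0.837] [0.795 0.3   0.877]
obj 1789 [292. 112.] [ 0.789 -0.4    0.431] [0.795 0.3   0.473]
obj 1995 [291. 135.] [ 0.785 -0.399  0.224] [0.8   0.299 0.264]
obj 339 [396. 157.] [ 0.738 -0.4    0.021] [ 0.8   -0.356  0.087]
obj 1511 [208. 187.] [0.597 0.146 0.02 ] [0.744 0.226 0.157]
obj 366 [328. 175.] [ 0.704 -0.264  0.02 ] [ 0.75  -0.084  0.066]
obj 805 [389. 199.] [ 0.611 -0.4    0.021] [ 0.667 -0.278  0.164]
obj 112 [27
[... 1007 characters left out ...]

obj 3095 [386. 109.] [ 0.789 -0.4    0.436] [0.795 0.3   0.473]
obj 2389 [368. 183.] [ 0.784 -0.4    0.229] [0.8   0.3   0.263]
obj 2187 [269. 174.] [0.597 0.14  0.02 ] [0.746 0.226 0.158]
obj 365 [220. 174.] [0.518 0.269 0.02 ] [0.572 0.3   0.106]
obj 267 [189. 208.] [0.383 0.167 0.02 ] [0.426 0.206 0.08 ]
obj 269 [280. 225.] [ 0.599 -0.027  0.02 ] [0.635 0.011 0.088]
obj 3554 [259. 271.] [ 0.445 -0.26   0.02 ] [0.525 0.019 0.159]
obj 2777 [349. 293.] [ 0.611 -0.4    0.02 ] [ 0.751 -0.088  0.163]
obj 49 [393. 267.] [ 0.791 -0.307  0.061] [ 0.8   -0.279  0.092]
obj 318 [407. 304.] [ 0.739 -0.4    0.021] [ 0.8   -0.368  0.087]
obj 594 [299. 344.] [ 0.472 -0.386  0.021] [ 0.518 -0.344  0.093]
```

Run:
```python
from h import *
W=np.load("top0.npz")["W"]
for v in range(165,275,5):
    print(v,[tuple(np.round(W[v,u]*1000).astype(int)) for u in (300,303,330,355,360)])
```

```text
165 [(np.int64(758), np.int64(-89), np.int64(2)), (np.int64(758), np.int64(-99), np.int64(-1)), (np.int64(759), np.int64(-186), np.int64(-5)), (np.int64(760), np.int64(-266), np.int64(-5)), (np.int64(759), np.int64(-281), np.int64(0))]
170 [(np.int64(742), np.int64(-90), np.int64(-2)), (np.int64(742), np.int64(-99), np.int64(1)), (np.int64(743), np.int64(-185), np.int64(-2)), (np.int64(744), np.int64(-266), np.int64(-7)), (np.int64(743), np.int64(-281), np.int64(-2))]
175 [(np.int64(717), np.int64(-87), np.int64(56)), (np.int64(717), np.int64(-96), np.int64(55)), (np.int64(717), np.int64(-179), np.int64(58)), (np.int64(717), np.int64(-255), np.int64(59)), (np.int64(727), np.int64(-281), np.int64(-2))]
180 [(np.int64(707), np.int64(-89), np.int64(18)), (np.int64(709), np.int64(-99), np.int64(3)), (np.int64(709), np.int64(-184), np.int64(6)), (np.int64(709), np.int64(-263), np.int64(11)), (np.int64(711), np.int64(-281), np.int64(0))]
185 [(np.int64(692), np.int64(-89), np.int64(14)), (np.int64(693), np.int64(-99), np.int64(5)), (np.int64(694), np.int64(-185), np.int64(-1)), (np.int64(6
[... 3398 characters left out ...]
nt64(456), np.int64(-90), np.int64(3)), (np.int64(457), np.int64(-98), np.int64(15)), (np.int64(461), np.int64(-167), np.int64(151)), (np.int64(462), np.int64(-236), np.int64(152)), (np.int64(462), np.int64(-250), np.int64(154))]
265 [(np.int64(441), np.int64(-90), np.int64(2)), (np.int64(441), np.int64(-99), np.int64(4)), (np.int64(447), np.int64(-168), np.int64(136)), (np.int64(442), np.int64(-261), np.int64(5)), (np.int64(442), np.int64(-277), np.int64(6))]
270 [(np.int64(425), np.int64(-90), np.int64(-2)), (np.int64(425), np.int64(-99), np.int64(-1)), (np.int64(426), np.int64(-184), np.int64(-3)), (np.int64(427), np.int64(-261), np.int64(5)), (np.int64(426), np.int64(-278), np.int64(0))]
```

View pics/crop_top.png

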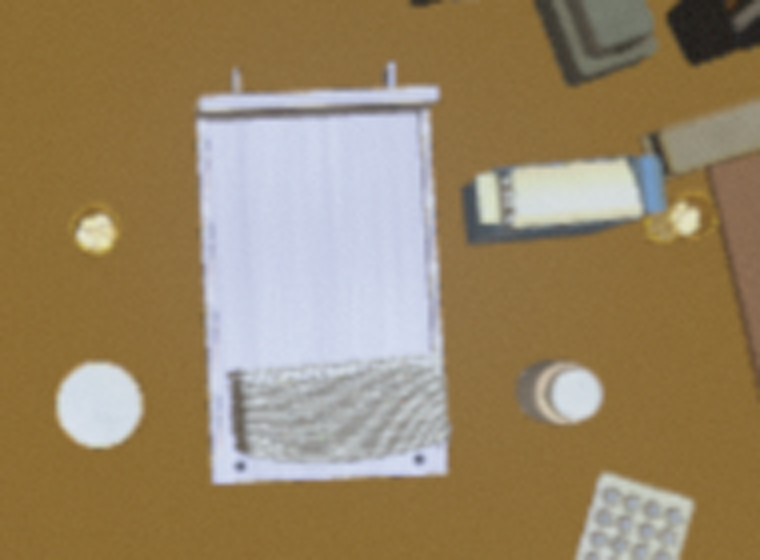

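View pics/crop_side.png

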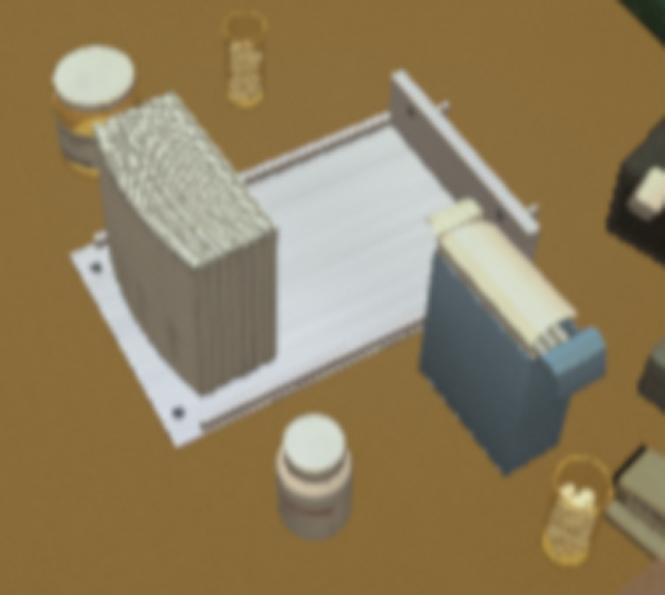

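Run:
```python
from h import *
for n in ("top","side"):
    D=np.load(n+"0.npz"); W=D["W"]; x,y,z=W[...,0],W[...,1],W[...,2]
    print(n)
    m=(x>.42)&(x<.55)&(y>-.275)&(y<-.09)&(z>.135)&(z<.17)
    m=cv2.morphologyEx(m.astype(np.uint8),cv2.MORPH_OPEN,np.ones((3,3)))>0
    P=W[m]; print("stack top",m.sum(),np.round(np.median(P,0),4),cv2.minAreaRect((P[:,:2]*1000).astype(np.float32)))
    m=(x>.68)&(x<.76)&(y>-.275)&(y<-.07)&(z>.05)&(z<.07)
    P=W[m]; print("stop top",m.sum(),np.round(P.mean(0),4),cv2.minAreaRect((P[:,:2]*1000).astype(np.float32)))
    a=np.polyfit(P[:,1],P[:,0],1);print("fit x=a y+b",a)
    hsv=cv2.cvtColor(D["img"],cv2.COLOR_BGR2HSV)
    m=(x>.40)&(x<.70)&(y>-.3)&(y<-.06)&(z<.022)&(hsv[...,1]<60)&(hsv[...,2]>110)
    m=cv2.morphologyEx(m.astype(np.uint8),cv2.MORPH_OPEN,np.ones((3,3)))>0
    # rows in x bins: y min/max
    bb=[]
    for xx in np.arange(.56,.69,.01):
        k=m&(abs(x-xx)<.005); bb.append((xx,y[k].min(),y[k].max()))
    bb=np.array(bb); print("right edge",np.polyfit(bb[:,0]-.6,bb[:,1],1),"left",np.polyfit(bb[:,0]-.6,bb[:,2],1))
    fe=[]
    for yy in np.arange(-.26,-.1,.01):
        k=m&(abs(y-yy)<.005); 
        if k.any(): fe.append((yy,x[k].min()))
    print("front",np.round(fe,3).tolist())
```

```text
top
stack top 776 [ 0.4753 -0.1865  0.1522] ((478.17291259765625, -184.73507690429688), (61.51530838012695, 137.9459686279297), 0.39245283603668213)
stop top 252 [ 0.7178 -0.1743  0.0586] ((718.0459594726562, -174.0108642578125), (13.25, 181.2417755126953), 2.717994213104248)
fit x=a y+b [-0.04768372  0.70950709]
right edge [ 0.04910347 -0.27537153] left [ 0.05056555 -0.09002601]
front [[-0.26, 0.432], [-0.25, 0.432], [-0.24, 0.432], [-0.23, 0.432], [-0.22, 0.432], [-0.21, 0.429], [-0.2, 0.429], [-0.19, 0.429], [-0.18, 0.429], [-0.17, 0.429], [-0.16, 0.429], [-0.15, 0.429], [-0.14, 0.429], [-0.13, 0.426], [-0.12, 0.425], [-0.11, 0.426]]
side
stack top 1661 [ 0.4819 -0.1968  0.1548] ((482.8324279785156, -185.7958221435547), (73.28244018554688, 146.84779357910156), 5.63732385635376)
stop top 344 [ 0.7176 -0.1846  0.0596] ((718.7706298828125, -179.26693725585938), (14.1259126663208, 183.66648864746094), 2.4237594604492188)
fit x=a y+b [-0.04805154  0.70870824]
right edge [ 0.45969036 -0.27185027] left [ 0.35685644 -0.10236366]
front [[-0.26, 0.431], [-0.25, 0.431], [-0.24, 0.43], [-0.23, 0.429], [-0.22, 0.43], [-0.21, 0.43], [-0.2, 0.428], [-0.19, 0.428], [-0.18, 0.428], [-0.17, 0.428], [-0.16, 0.427], [-0.15, 0.427], [-0.14, 0.426], [-0.13, 0.426], [-0.12, 0.426], [-0.11, 0.425]]
```

White stack chosen: top (334,252), side (265,280). The look-alikes are the black block at top (208,187) and the blue carton at top (389,199). The crop confirms a white fan-fold block on the tray.

My measurements:

| Item | Measured |
|---|---|
| Tray origin | about (0.568, -0.184) |
| Tray yaw | about 0.049 rad |
| Stop inner face | x about 0.713 |
| Stack centre | about (0.483, -0.187) |
| Stack height | 0.154, as expected |

First I move around the base, keeping high.

Call:
apply_moves --increments '[{"grip":0,"xyz":[-30,45,0],"rotation":[0,0,-4]},{"grip":0,"xyz":[-60,90,0],"rotation":[0,0,-8]},{"grip":0,"xyz":[-95,140,0],"rotation":[0,0,-12]},{"grip":0,"xyz":[-130,190,0],"rotation":[0,0,-16]},{"grip":0,"xyz":[-160,235,0],"rotation":[0,0,-18]}]'

```text
time: 0.78
ee_pos: [0.3501, 0.3846, 0.2301]
eef_rot: [0.69, 0.724, -0.0, 0.0]
ft_force: [0.2, 1.0, 0.0]
width: 0.0868
```

```bash
cat >> h.py <<'E'
from scipy.spatial.transform import Rotation as Ro
O=np.array([.568,-.1843]); YAW=.049
def delta(target):
    s=r.read_state(); R=Ro.from_quat(s["eef_rot"]); p=np.array(s["ee_pos"])
    cy,sy=np.cos(YAW),np.sin(YAW)
    # want tool y = tray x, tool x = tray y, z down
    G=Ro.from_matrix(np.array([[-sy,cy,0],[cy,sy,0],[0,0,-1]]).T)
    e=p[:2]-O; tx=(cy*e[0]+sy*e[1],-sy*e[0]+cy*e[1])
    print("t",round(s["time"],2),"p",np.round(p*1000),"tray",np.round(np.array(tx)*1000,1),"F",np.round(s["ft_force"],1),"w",s["width"])
    print("to go tool mm",np.round(R.inv().apply(np.array(target)-p)*1000,1),"rot deg",np.round(np.degrees((R.inv()*G).as_rotvec()),1))
def tray(x,y,z): 
    cy,sy=np.cos(YAW),np.sin(YAW); return np.array([O[0]+cy*x-sy*y,O[1]+sy*x+cy*y,z])
E
python3 - <<'E'
from h import *
delta([.43,.15,.24]); delta(tray(-175,0,0)*[1,1,0]+[0,0,.24] if 0 else tray(-.175,0,.24))
E
```

```text
t 0.78 p [350. 385. 230.] tray [-189.8  578.9] F [0.2 1.  0. ] w 0.08680682203586011
to go tool mm [-238.2   68.3   -9.7] rot deg [-0.   0.1  0. ]
t 0.78 p [350. 385. 230.] tray [-189.8  578.9] F [0.2 1.  0. ] w 0.08680682203586011
to go tool mm [-578.9   14.7   -9.3] rot deg [-0.   0.1  0. ]
```

Call:
apply_moves --increments '[{"grip":0,"xyz":[-55,25,0],"rotation":[0,0,0]},{"grip":0,"xyz":[-110,50,0],"rotation":[0,0,0]},{"grip":0,"xyz":[-165,60,0],"rotation":[0,0,0]},{"grip":0,"xyz":[-220,65,0],"rotation":[0,0,0]},{"grip":0,"xyz":[-275,65,0],"rotation":[0,0,0]}]'

```text
time: 1.4
ee_pos: [0.4286, 0.1111, 0.2303]
eef_rot: [0.69, 0.724, -0.0, 0.0]
ft_force: [1.2, 1.0, 1.0]
width: 0.087
```

Call:
apply_moves --increments '[{"grip":0,"xyz":[-55,0,0],"rotation":[0,0,0]},{"grip":0,"xyz":[-110,-10,0],"rotation":[0,0,0]},{"grip":0,"xyz":[-160,-20,0],"rotation":[0,0,0]},{"grip":0,"xyz":[-210,-35,0],"rotation":[0,0,0]},{"grip":0,"xyz":[-250,-45,0],"rotation":[0,0,0]}]'

```text
time: 2.02
ee_pos: [0.3949, -0.1427, 0.2305]
eef_rot: [0.69, 0.724, -0.0, 0.0]
ft_force: [0.1, 0.7, -0.2]
width: 0.0868
```

Run:
```python
from h import *
delta(tray(-.175,-.003,.13))
for n in ["side","top","wrist"]:
    c=cam(n); cv2.imwrite(f"pics/{n}1.png",c["img"]); np.savez(f"{n}1.npz",W=pts(c),img=c["img"])
```

```text
t 2.02 p [ 395. -143.  231.] tray [-170.9   50. ] F [ 0.1  0.7 -0.2] w 0.08682874949941581
to go tool mm [-53.   -4.1 100.5] rot deg [ 0.   0.  -0.1]
```

View pics/side1.png

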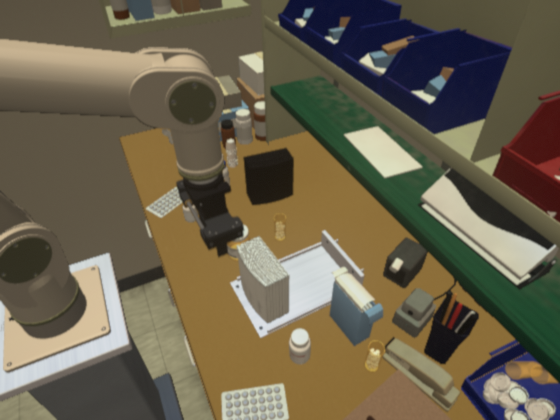

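View pics/wrist1.png

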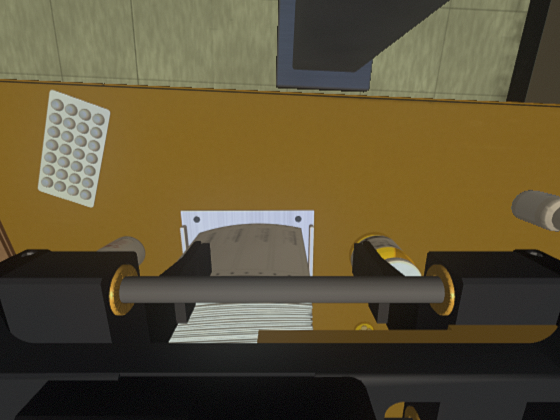

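Call:
apply_moves --increments '[{"grip":0,"xyz":[-25,-5,20],"rotation":[0,0,0]},{"grip":0,"xyz":[-50,-5,50],"rotation":[0,0,0]},{"grip":0,"xyz":[-53,-5,80],"rotation":[0,0,0]},{"grip":0,"xyz":[-53,-5,104],"rotation":[0,0,0]},{"grip":0,"xyz":[-53,-5,104],"rotation":[0,0,0]}]'

```text
time: 2.8
ee_pos: [0.3918, -0.1943, 0.1253]
eef_rot: [0.691, 0.723, -0.001, -0.001]
ft_force: [-0.5, 0.1, 0.3]
width: 0.0873
```

Run:
```python
from h import *
delta(tray(-.13,-.003,.126))
c=cam("side"); cv2.imwrite(f"pics/side2.png",c["img"][180:400,150:430].repeat(2,0).repeat(2,1))
c=cam("wrist"); cv2.imwrite(f"pics/wrist2.png",c["img"])
```

```text
t 2.8 p [ 392. -194.  125.] tray [-176.5   -1.4] F [-0.5  0.1  0.3] w 0.08732568815269125
to go tool mm [-1.5 46.5 -0.8] rot deg [-0.2  0.  -0.2]
```

View pics/side2.png

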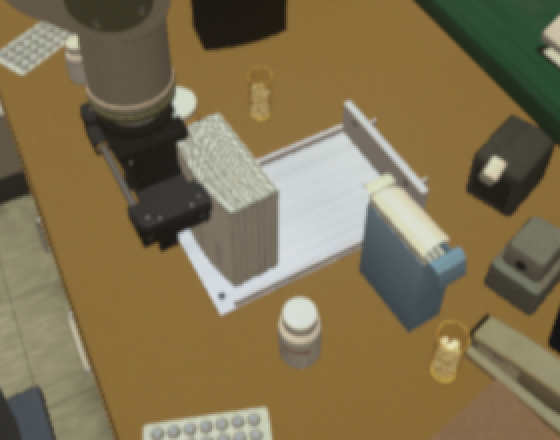

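View pics/wrist2.png

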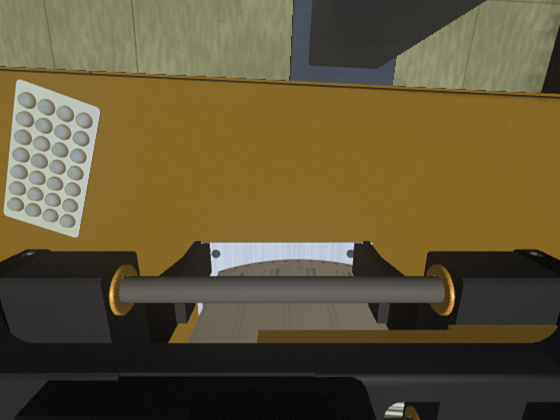

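The gripper is lined up behind the stack at tray x -176, with the fingertips about 118 mm up and nothing touched. Next I push slowly along +x.

Call:
apply_moves --increments '[{"grip":0,"xyz":[0,8,0],"rotation":[0,0,0]},{"grip":0,"xyz":[0,16,0],"rotation":[0,0,0]},{"grip":0,"xyz":[-1,24,0],"rotation":[0,0,0]},{"grip":0,"xyz":[-1,32,0],"rotation":[0,0,0]},{"grip":0,"xyz":[-1,38,0],"rotation":[0,0,0]}]'

```text
time: 3.52
ee_pos: [0.4317, -0.1942, 0.1271]
eef_rot: [0.691, 0.723, -0.0, 0.0]
ft_force: [0.4, 0.7, -0.8]
width: 0.0873
```

Call:
apply_moves --increments '[{"grip":0,"xyz":[0,7,0],"rotation":[0,0,0]},{"grip":0,"xyz":[0,13,0],"rotation":[0,0,0]},{"grip":0,"xyz":[0,19,0],"rotation":[0,0,0]},{"grip":0,"xyz":[0,25,0],"rotation":[0,0,0]}]'

```text
time: 4.03
ee_pos: [0.4571, -0.1931, 0.1272]
eef_rot: [0.691, 0.723, -0.0, 0.0]
ft_force: [-1.9, -0.1, 3.4]
width: 0.087
```

Run:
```python
from h import *
delta(tray(-.08,-.003,.126))
c=cam("side"); cv2.imwrite(f"pics/side3.png",c["img"][180:400,150:430].repeat(2,0).repeat(2,1))
```

```text
t 4.03 p [ 457. -193.  127.] tray [-111.2   -3.3] F [-1.9 -0.1  3.4] w 0.08699899160989354
to go tool mm [ 0.4 31.2  1.2] rot deg [ 0.   0.  -0.2]
```

View pics/side3.png

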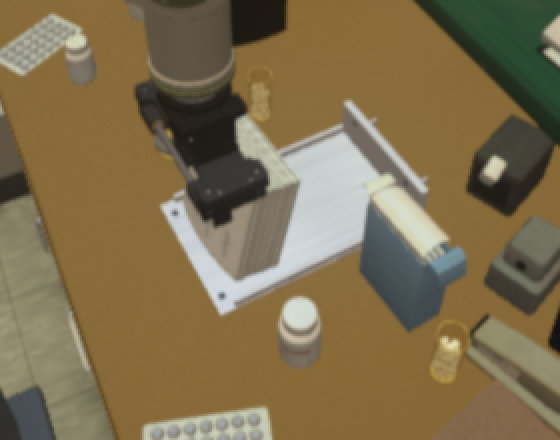

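It is tipping under about 2 N, with the near lower edge lifting and no sliding. I keep going past the balance point.

Call:
apply_moves --increments '[{"grip":0,"xyz":[0,6,0],"rotation":[0,0,0]},{"grip":0,"xyz":[0,12,0],"rotation":[0,0,0]},{"grip":0,"xyz":[0,18,0],"rotation":[0,0,0]},{"grip":0,"xyz":[0,23,0],"rotation":[0,0,0]},{"grip":0,"xyz":[0,28,0],"rotation":[0,0,0]}]'

```text
time: 4.7
ee_pos: [0.4864, -0.1915, 0.1272]
eef_rot: [0.69, 0.723, -0.0, 0.001]
ft_force: [0.9, -0.1, 0.3]
width: 0.0865
```

Run:
```python
from h import *
delta(tray(-.08,-.003,.126))
c=cam("side"); cv2.imwrite(f"pics/side4.png",c["img"][180:400,150:430].repeat(2,0).repeat(2,1))
```

```text
t 4.7 p [ 486. -192.  127.] tray [-81.9  -3.2] F [ 0.9 -0.1  0.3] w 0.08650006279577359
to go tool mm [0.2 1.9 1.2] rot deg [ 0.1  0.1 -0.1]
```

View pics/side4.png

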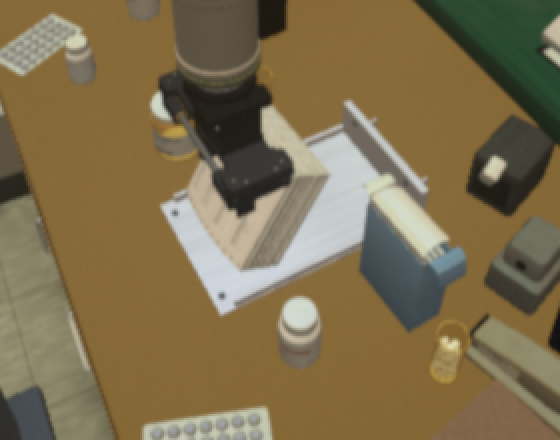

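It leans about 0.5 rad and the contact force has gone to zero, so it is past balance. I hold and let it fall.

Call:
apply_moves --increments '[{"grip":0,"xyz":[0,2,0],"rotation":[0,0,0]},{"grip":0,"xyz":[0,2,0],"rotation":[0,0,0]},{"grip":0,"xyz":[0,-10,0],"rotation":[0,0,0]},{"grip":0,"xyz":[0,-25,0],"rotation":[0,0,0]},{"grip":0,"xyz":[0,-40,0],"rotation":[0,0,0]}]'

```text
time: 5.38
ee_pos: [0.4455, -0.1934, 0.1271]
eef_rot: [0.69, 0.723, 0.0, 0.001]
ft_force: [-0.9, 0.2, 0.2]
width: 0.087
```

Run:
```python
from h import *
delta(tray(-.13,-.003,.05))
c=cam("side"); cv2.imwrite(f"pics/side5.png",c["img"][180:400,150:430].repeat(2,0).repeat(2,1)); np.savez("side5.npz",W=pts(c),img=c["img"])
c=cam("top"); cv2.imwrite(f"pics/top5.png",c["img"][150:290,250:440].repeat(4,0).repeat(4,1)); np.savez("top5.npz",W=pts(c),img=c["img"])
for n in("side","top"):
    D=np.load(n+"5.npz"); W=D["W"];x,y,z=W[...,0],W[...,1],W[...,2]
    m=(x>.5)&(x<.72)&(y>-.275)&(y<-.09)&(z>.066)&(z<.09)
    m=cv2.morphologyEx(m.astype(np.uint8),cv2.MORPH_OPEN,np.ones((3,3)))>0
    P=W[m]; print(n,m.sum(),np.round(np.median(P,0),3),cv2.minAreaRect((P[:,:2]*1000).astype(np.float32)))
```

```text
t 5.38 p [ 446. -193.  127.] tray [-122.8   -3.1] F [-0.9  0.2  0.2] w 0.08700265765356002
to go tool mm [ 0.1 -7.3 77.1] rot deg [ 0.1  0.1 -0.1]
side 2376 [ 0.596 -0.189  0.076] ((596.2071533203125, -174.33544921875), (150.8679656982422, 144.8051300048828), 4.459957122802734)
top 1955 [ 0.593 -0.173  0.073] ((595.340576171875, -171.53451538085938), (150.00299072265625, 134.2748565673828), 4.73398494720459)
```

View pics/side5.png

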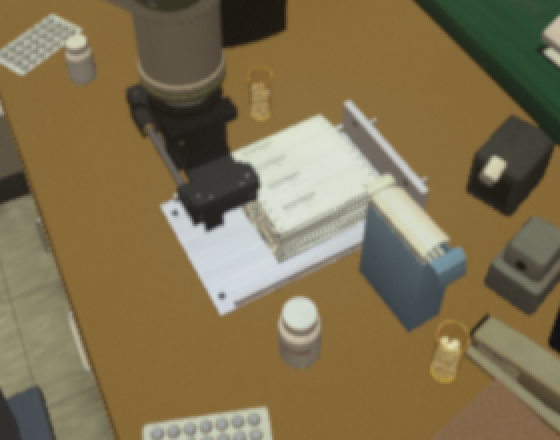

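View pics/top5.png

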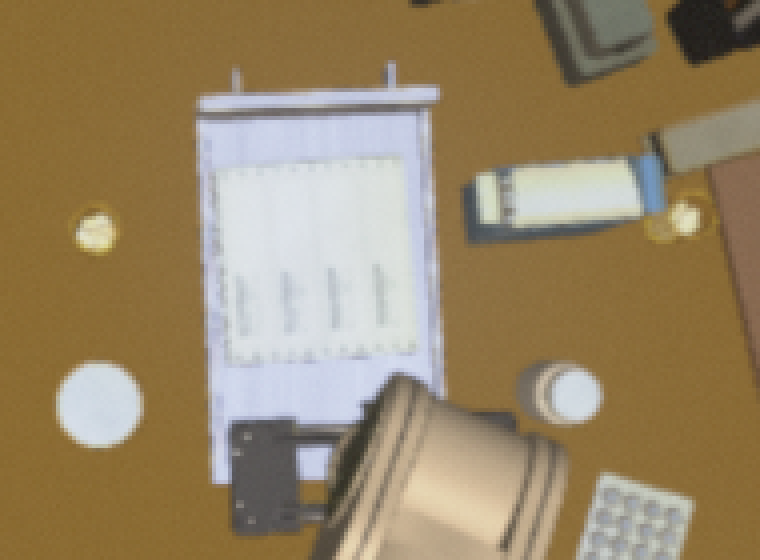

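The stack lies flat with its top at 0.075 m. It spans tray x of about -48 to 102, yawed roughly 0.03 rad to the tray, and everything else is untouched. Next I go down behind it, fingertips about 27 mm up.

Call:
apply_moves --increments '[{"grip":0,"xyz":[3,0,20],"rotation":[0,0,0]},{"grip":0,"xyz":[6,0,45],"rotation":[0,0,0]},{"grip":0,"xyz":[8,0,70],"rotation":[0,0,0]},{"grip":0,"xyz":[8,0,91],"rotation":[0,0,0]},{"grip":0,"xyz":[8,0,91],"rotation":[0,0,0]}]'

```text
time: 6.1
ee_pos: [0.4439, -0.1853, 0.0351]
eef_rot: [0.691, 0.723, -0.001, -0.001]
ft_force: [-0.0, 0.5, 0.0]
width: 0.0873
```

Call:
apply_moves --increments '[{"grip":0,"xyz":[0,12,0],"rotation":[0,0,0]},{"grip":0,"xyz":[0,24,0],"rotation":[0,0,0]},{"grip":0,"xyz":[0,36,0],"rotation":[0,0,0]},{"grip":0,"xyz":[0,45,0],"rotation":[0,0,0]},{"grip":0,"xyz":[0,52,0],"rotation":[0,0,0]}]'

```text
time: 6.72
ee_pos: [0.4965, -0.1829, 0.0351]
eef_rot: [0.691, 0.723, -0.001, -0.0]
ft_force: [0.6, -0.0, -0.0]
width: 0.087
```

Run:
```python
from h import *
delta(tray(-.015,0.005,.035))
c=cam("side"); cv2.imwrite(f"pics/side6.png",c["img"][180:400,150:430].repeat(2,0).repeat(2,1))
```

```text
t 6.72 p [ 496. -183.   35.] tray [-71.4   4.9] F [ 0.6 -0.  -0. ] w 0.08695762660588115
to go tool mm [ 0.3 56.4 -0. ] rot deg [-0.1  0.  -0.2]
```

View pics/side6.png

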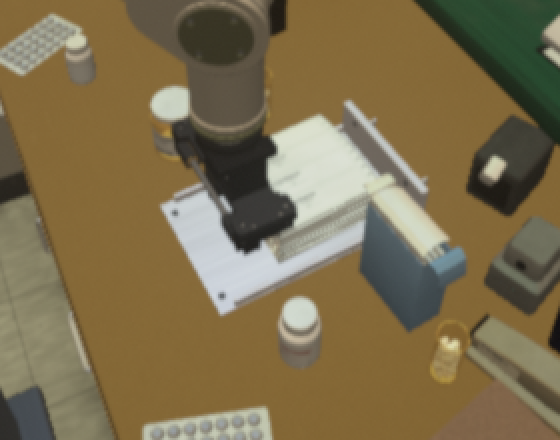

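Call:
apply_moves --increments '[{"grip":0,"xyz":[0,6,0],"rotation":[0,0,0]},{"grip":0,"xyz":[0,12,0],"rotation":[0,0,0]},{"grip":0,"xyz":[0,18,0],"rotation":[0,0,0]},{"grip":0,"xyz":[0,24,0],"rotation":[0,0,0]},{"grip":0,"xyz":[0,30,0],"rotation":[0,0,0]}]'

```text
time: 7.4
ee_pos: [0.5253, -0.1815, 0.0346]
eef_rot: [0.691, 0.723, -0.001, -0.002]
ft_force: [-8.2, 0.4, 3.8]
width: 0.0872
```

Call:
apply_moves --increments '[{"grip":0,"xyz":[0,4,0],"rotation":[0,0,0]},{"grip":0,"xyz":[0,8,0],"rotation":[0,0,0]},{"grip":0,"xyz":[0,12,0],"rotation":[0,0,0]},{"grip":0,"xyz":[0,16,0],"rotation":[0,0,0]}]'

```text
time: 7.9
ee_pos: [0.5391, -0.1814, 0.0341]
eef_rot: [0.691, 0.722, -0.003, -0.004]
ft_force: [-11.0, -0.2, 6.9]
width: 0.0867
```

Run:
```python
from h import *
delta(tray(-.015,0.005,.035))
for n in("side","top"):
    c=cam(n); W=pts(c); np.savez(n+"7.npz",W=W,img=c["img"])
    k=c["img"][180:400,150:430].repeat(2,0).repeat(2,1) if n=="side" else c["img"][150:290,250:440].repeat(4,0).repeat(4,1)
    cv2.imwrite(f"pics/{n}7.png",k)
```

```text
t 7.9 p [ 539. -181.   34.] tray [-28.7   4.3] F [-11.   -0.2   6.9] w 0.08668020012994851
to go tool mm [ 0.7 13.7 -1. ] rot deg [-0.5 -0.1 -0.3]
```

View pics/side7.png

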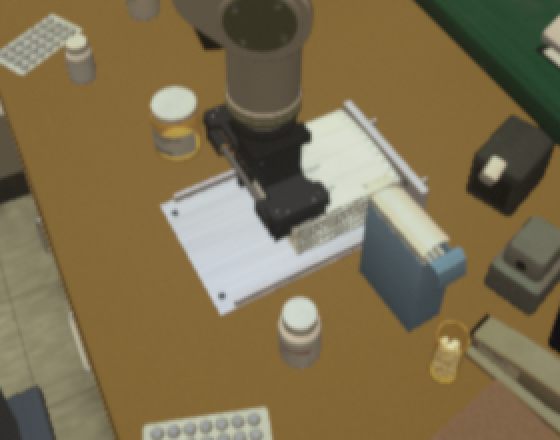

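View pics/top7.png

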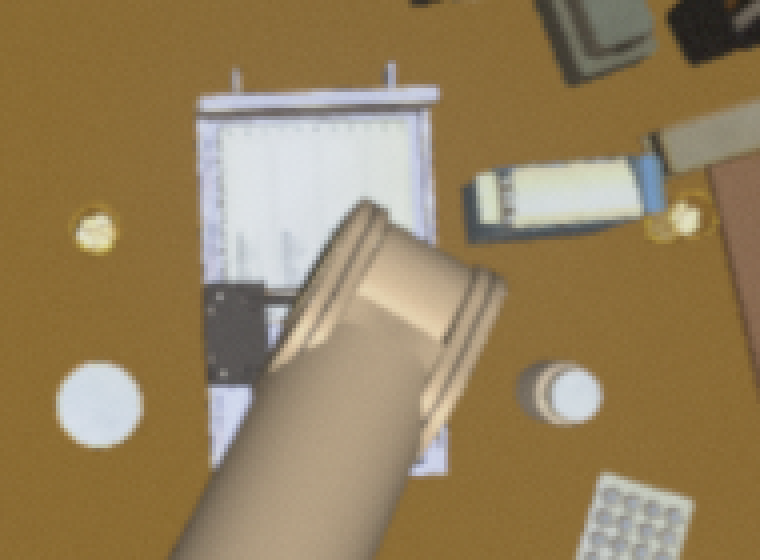

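The stack slides squarely and has about 8 to 10 mm left to the stop. I finish in small steps, watching the force.

Call:
apply_moves --increments '[{"grip":0,"xyz":[0,3,0],"rotation":[0,0,0]},{"grip":0,"xyz":[0,5,0],"rotation":[0,0,0]},{"grip":0,"xyz":[0,7,0],"rotation":[0,0,0]}]'

```text
time: 8.38
ee_pos: [0.5448, -0.1815, 0.0337]
eef_rot: [0.692, 0.722, -0.004, -0.005]
ft_force: [-11.1, -0.6, 7.8]
width: 0.0869
```

Call:
apply_moves --increments '[{"grip":0,"xyz":[0,2,0],"rotation":[0,0,0]},{"grip":0,"xyz":[0,4,0],"rotation":[0,0,0]}]'

```text
time: 8.62
ee_pos: [0.5462, -0.1816, 0.0333]
eef_rot: [0.692, 0.722, -0.005, -0.007]
ft_force: [-12.4, 0.7, 8.9]
width: 0.087
```

Run:
```python
from h import *
delta(tray(-.015,0.005,.035))
c=cam("side"); W=pts(c); np.savez("side8.npz",W=W,img=c["img"])
cv2.imwrite(f"pics/side8.png",c["img"][220:320,270:380].repeat(5,0).repeat(5,1))
```

```text
t 8.62 p [ 546. -182.   33.] tray [-21.6   3.8] F [-12.4   0.7   8.9] w 0.08701072091377822
to go tool mm [ 1.3  6.6 -1.8] rot deg [-1.  -0.2 -0.4]
```

View pics/side8.png

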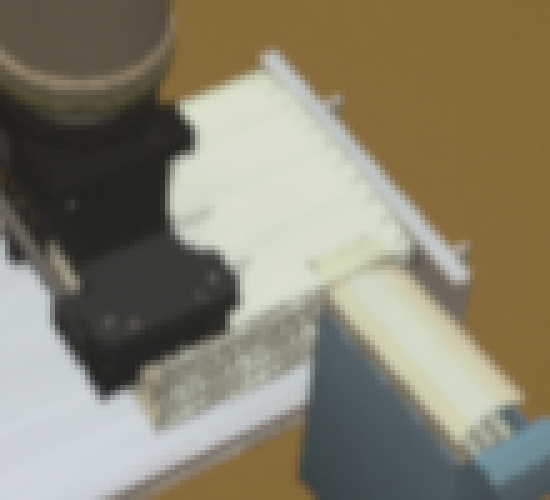

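```bash
cat > gap.py <<'E'
from h import *
import sys
def gap(n):
    c=cam(n); W=pts(c); cv2.imwrite(f"pics/{n}{sys.argv[1]}.png",c["img"][220:320,270:380].repeat(5,0).repeat(5,1) if n=="side" else c["img"][160:280,285:385].repeat(5,0).repeat(5,1))
    cy,sy=np.cos(YAW),np.sin(YAW); e=W[...,:2]-O
    X=cy*e[...,0]+sy*e[...,1]; Y=-sy*e[...,0]+cy*e[...,1]; Z=W[...,2]
    hsv=cv2.cvtColor(c["img"],cv2.COLOR_BGR2HSV)
    for y0 in np.arange(-.07,.075,.01):
        k=(abs(Y-y0)<.005)&(X>.05)&(X<.2)
        s=k&(Z>.067)&(Z<.085); b=k&(Z>.045)&(Z<.065)&(X>.135)
        print(n,round(y0*1000),"stack maxx",np.round(np.sort(X[s])[-3:]*1000,1) if s.any() else None,"stop",np.round(np.percentile(X[b],[0,50,100])*1000,1) if b.any() else None, np.round(np.median(Z[s])*1000) if s.any() else None)
delta(tray(-.015,0.005,.035)); gap("side"); gap("top")
E
python3 gap.py 9
```

```text
t 8.68 p [ 547. -182.   33.] tray [-21.1   3.8] F [-10.2   0.5   5.4] w 0.08714703006669575
to go tool mm [ 1.3  6.1 -1.7] rot deg [-0.9 -0.2 -0.4]
side -70 stack maxx [124.9 130.8 133.1] stop [135.2 146.4 156.3] 69.0
side -60 stack maxx [137.8 138.3 139.7] stop [144.3 147.3 158.3] 70.0
side -50 stack maxx [138.6 139.5 139.8] stop [147.  149.8 157.1] 73.0
side -40 stack maxx [138.  138.4 140.3] stop [146.6 149.9 155.4] 74.0
side -30 stack maxx [137.1 138.7 140.1] stop [148.2 151.3 155.8] 76.0
side -20 stack maxx [137.9 138.  140. ] stop [149.6 153.  157.1] 77.0
side -10 stack maxx [136.7 139.2 140.6] stop [149.2 152.5 157. ] 78.0
side 0 stack maxx [138.7 139.7 141.2] stop [149.5 153.  157. ] 78.0
side 10 stack maxx [136.  139.3 140.6] stop [151.7 153.8 158. ] 78.0
side 20 stack maxx [137.8 138.8 140.8] stop [149.9 153.8 156.2] 78.0
side 30 stack maxx [137.  138.  139.8] stop [149.  153.6 155.3] 77.0
side 40 stack maxx [136.9 137.7 138.8] stop [150.2 152.2 158.3] 76.0
side 50 stack maxx [137.4 138.2 138.8] stop [148.1 152.  155.7] 74.0
side 60 stack maxx [138.2 139.4 141. ] stop [147.
[... 399 characters left out ...]
9 147.6 154.1] 73.0
top -20 stack maxx [135.4 136.  136.3] stop [144.9 149.3 154.4] 74.0
top -10 stack maxx [136.9 136.9 137.1] stop [144.1 149.  155. ] 75.0
top 0 stack maxx [137.2 137.2 137.3] stop [144.  150.1 156.1] 76.0
top 10 stack maxx [137.3 137.4 138.1] stop [144.5 149.5 155.5] 76.0
top 20 stack maxx [137.5 138.  139. ] stop [144.5 149.6 157.1] 74.0
top 30 stack maxx [138.  138.5 139.4] stop [144.5 149.8 157. ] 75.0
top 40 stack maxx [138.2 138.7 139.4] stop [144.8 150.6 153.9] 74.0
top 50 stack maxx [136.4 136.7 137. ] stop [145.  149.6 154.7] 72.0
top 60 stack maxx [137.4 137.6 138. ] stop [144.  148.6 155.2] 70.0
top 70 stack maxx [128.5 128.9 138. ] stop [144.4 148.9 155.7] 69.0
```

View pics/top9.png

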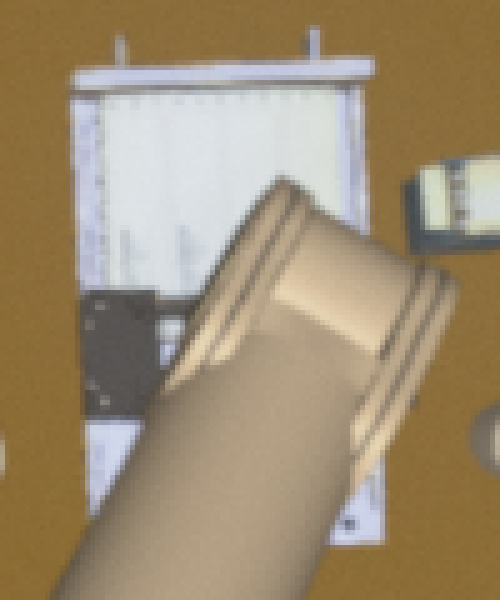

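There is still a gap of about 4 to 6 mm, so I push on while levelling the small drift.

Call:
apply_moves --increments '[{"grip":0,"xyz":[0,2,-2],"rotation":[0,0,0]},{"grip":0,"xyz":[0,5,-2],"rotation":[-1,0,0]},{"grip":0,"xyz":[0,7,-2],"rotation":[-1,0,0]}]'

```text
time: 9.15
ee_pos: [0.5529, -0.1814, 0.0347]
eef_rot: [0.692, 0.722, 0.001, -0.001]
ft_force: [-14.4, 1.1, 4.5]
width: 0.0866
```

```bash
python3 gap.py 10
```

```text
t 9.15 p [ 553. -181.   35.] tray [-15.    3.6] F [-14.4   1.1   4.5] w 0.08660418770497945
to go tool mm [ 1.4 -0.  -0.3] rot deg [-0.  -0.2 -0.4]
side -70 stack maxx [133.6 137.2 140. ] stop [136.3 146.3 157.4] 69.0
side -60 stack maxx [143.9 144.1 146.3] stop [145.8 151.4 155.7] 70.0
side -50 stack maxx [142.2 143.6 146.4] stop [151.7 154.3 157.1] 73.0
side -40 stack maxx [144.  145.5 149.7] stop [153.3 154.  155.8] 74.0
side -30 stack maxx [143.1 145.1 146.1] stop [153.1 154.8 157.2] 76.0
side -20 stack maxx [143.6 144.5 145.5] stop [152.5 155.6 156.3] 77.0
side -10 stack maxx [142.9 143.  144.8] stop [154.7 155.3 155.9] 78.0
side 0 stack maxx [142.9 144.  145. ] stop [154.9 155.7 156.4] 78.0
side 10 stack maxx [140.8 143.6 144.2] stop [155.3 155.7 156. ] 78.0
side 20 stack maxx [143.7 145.9 147.3] stop [154.1 155.  155.8] 78.0
side 30 stack maxx [143.2 144.3 145.1] stop None 77.0
side 40 stack maxx [143.  145.7 146. ] stop [157.3 157.4 157.5] 76.0
side 50 stack maxx [144.7 146.2 146.9] stop [155.4 155.9 156.4] 74.0
side 60 stack maxx [142.2 144.1 144.9] stop [154.7 155.2 155.4] 
[... 384 characters left out ...]
9 150.4 154.4] 73.0
top -20 stack maxx [142.3 142.5 143.1] stop [147.3 150.8 154.5] 74.0
top -10 stack maxx [143.  143.2 143.3] stop [148.5 151.5 154.4] 74.0
top 0 stack maxx [143.2 143.4 143.9] stop [148.4 152.  155.5] 76.0
top 10 stack maxx [143.2 143.5 143.5] stop [148.7 152.4 156.5] 76.0
top 20 stack maxx [143.5 143.6 144.2] stop [149.5 152.7 156.4] 75.0
top 30 stack maxx [144.8 145.5 145.8] stop [150.1 153.4 156.9] 75.0
top 40 stack maxx [141.7 141.8 141.9] stop [146.7 150.6 154.1] 74.0
top 50 stack maxx [142.2 142.7 143.3] stop [147.3 150.5 154.6] 72.0
top 60 stack maxx [143.4 143.7 143.7] stop [135.2 151.  154.9] 70.0
top 70 stack maxx [141.1 143.8 144. ] stop [136.  151.8 155.6] 69.0
```

The stack edge is now at about 145 and the force is rising. I press a little more to seat it, aiming for about 20 N.

Call:
apply_moves --increments '[{"grip":0,"xyz":[0,2,-1],"rotation":[0,0,0]},{"grip":0,"xyz":[0,3,-1],"rotation":[0,0,0]}]'

```text
time: 9.5
ee_pos: [0.5527, -0.1816, 0.0347]
eef_rot: [0.692, 0.722, -0.001, -0.004]
ft_force: [-18.6, 1.3, 5.6]
width: 0.0875
```

Call:
apply_moves --increments '[{"grip":0,"xyz":[0,3,-1],"rotation":[-0.5,0,0]},{"grip":0,"xyz":[0,4,-1],"rotation":[-0.5,0,0]}]'

```text
time: 9.75
ee_pos: [0.5528, -0.1815, 0.0346]
eef_rot: [0.692, 0.722, 0.0, -0.004]
ft_force: [-22.4, 1.3, 8.5]
width: 0.0875
```

The force climbs from 14 to 22 N with no further travel (x stays at 0.553), so the stack is seated. I retract straight back, then up.

Call:
apply_moves --increments '[{"grip":0,"xyz":[0,-3,0],"rotation":[0,0,0]},{"grip":0,"xyz":[0,-12,0],"rotation":[0,0,0]},{"grip":0,"xyz":[0,-30,0],"rotation":[0,0,0]},{"grip":0,"xyz":[0,-60,0],"rotation":[0,0,0]},{"grip":0,"xyz":[0,-95,-10],"rotation":[0,0,0]}]'

```text
time: 10.38
ee_pos: [0.4574, -0.1856, 0.0452]
eef_rot: [0.692, 0.722, 0.0, -0.004]
ft_force: [0.2, -1.1, 0.7]
width: 0.0868
```

Call:
apply_moves --increments '[{"grip":0,"xyz":[0,-20,-40],"rotation":[0,0,0]},{"grip":0,"xyz":[0,-35,-85],"rotation":[0,0,0]},{"grip":0,"xyz":[0,-45,-130],"rotation":[0,0,0]},{"grip":0,"xyz":[0,-50,-180],"rotation":[0,0,0]},{"grip":0,"xyz":[0,-50,-200],"rotation":[0,0,0]}]'

```text
time: 11.0
ee_pos: [0.4094, -0.1894, 0.2485]
eef_rot: [0.692, 0.722, 0.003, -0.002]
ft_force: [0.5, -0.1, 0.0]
width: 0.0872
```

```bash
python3 gap.py 11
python3 - <<'E'
from h import *
for n in("side","top"): cv2.imwrite(f"pics/{n}12.png",cam(n)["img"])
E
```

```text
t 11.0 p [ 409. -189.  249.] tray [-158.6    2.7] F [ 0.5 -0.1  0. ] w 0.08718495858650023
to go tool mm [  1.8 143.4 213.7] rot deg [ 0.1 -0.4 -0.4]
side -70 stack maxx [133.6 140.8 143.7] stop [135.5 146.1 155.6] 69.0
side -60 stack maxx [144.  144.5 145.9] stop [136.  151.7 157.5] 70.0
side -50 stack maxx [144.1 144.2 144.5] stop [151.2 152.6 156.8] 73.0
side -40 stack maxx [143.6 143.8 145.2] stop [151.5 154.  155.1] 74.0
side -30 stack maxx [144.4 145.8 145.8] stop [154.  155.8 158.3] 76.0
side -20 stack maxx [142.7 144.4 144.7] stop [154.  155.  157.1] 77.0
side -10 stack maxx [143.9 145.9 146.1] stop [154.2 155.7 157.2] 78.0
side 0 stack maxx [142.8 144.3 144.3] stop None 78.0
side 10 stack maxx [143.4 144.1 145.7] stop [155.9 157.  157.5] 78.0
side 20 stack maxx [144.7 145.3 146.1] stop [155.3 156.  156.7] 78.0
side 30 stack maxx [143.3 144.7 144.8] stop None 77.0
side 40 stack maxx [143.5 145.2 145.5] stop [156.8 157.3 157.8] 76.0
side 50 stack maxx [142.6 143.1 144.8] stop [154.9 155.5 156.1] 74.0
side 60 stack maxx [142.7 144.4 148.3] stop [155.  155.5 157.4] 72.0
side 70 
[... 374 characters left out ...]
7 149.9 154. ] 73.0
top -20 stack maxx [142.3 142.7 142.9] stop [147.8 150.7 154.2] 74.0
top -10 stack maxx [141.8 142.2 143.1] stop [148.2 151.8 155.3] 76.0
top 0 stack maxx [142.7 143.2 143.4] stop [148.4 152.3 155.6] 76.0
top 10 stack maxx [143.2 143.6 144.3] stop [148.5 152.5 155.7] 76.0
top 20 stack maxx [144.  144.3 144.9] stop [148.7 152.6 156.8] 75.0
top 30 stack maxx [144.1 144.5 145.6] stop [149.5 153.4 156.9] 75.0
top 40 stack maxx [141.9 142.3 142.7] stop [146.9 150.6 153.8] 74.0
top 50 stack maxx [142.5 143.  143.3] stop [147.1 150.7 154.7] 72.0
top 60 stack maxx [143.4 143.6 144.1] stop [148.1 151.8 155.1] 71.0
top 70 stack maxx [141.5 144.1 144.4] stop [135.6 151.  155.3] 69.0
```

View pics/side12.png

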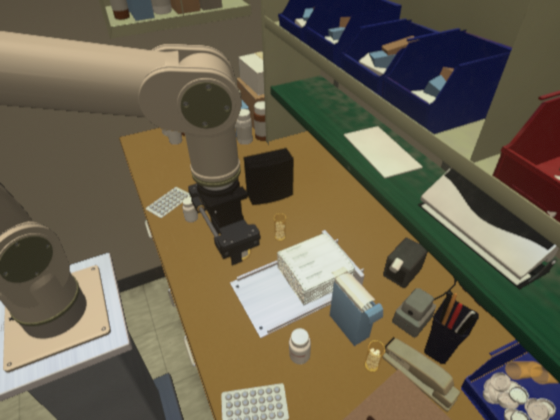

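View pics/top11.png

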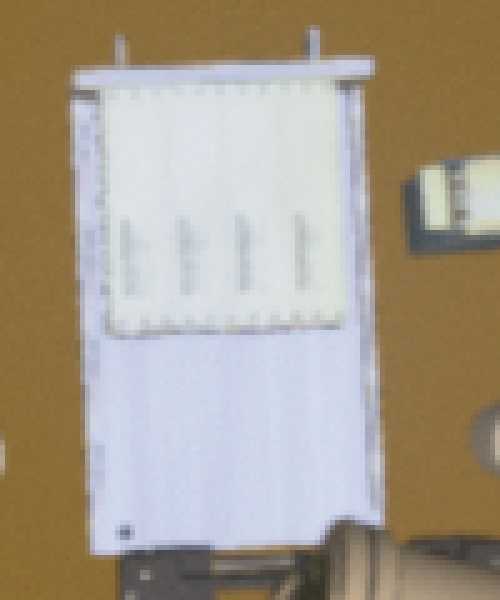

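View pics/side11.png

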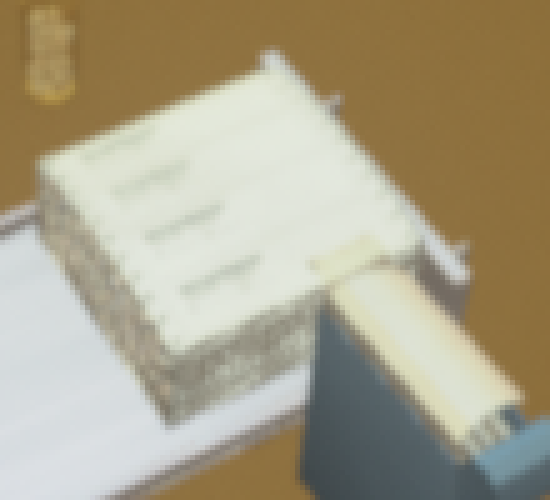

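The top crop shows the stack's far end flush along the stop (row 85), with no gap. One last check of the near end and the neighbours before handing in.

Run:
```python
from h import *
c=cam("side"); A=np.load("side0.npz"); W=pts(c)
cy,sy=np.cos(YAW),np.sin(YAW); e=W[...,:2]-O
X=cy*e[...,0]+sy*e[...,1]; Y=-sy*e[...,0]+cy*e[...,1]; Z=W[...,2]
n=[]
for y0 in np.arange(-.06,.065,.02):
    s=(abs(Y-y0)<.008)&(X>-.05)&(X<.1)&(Z>.062)&(Z<.085); n.append((round(y0,2),round(X[s].min()*1000,1)))
print("near end",n)
def blobs(W):
    x,y,z=W[...,0],W[...,1],W[...,2]; 
    for nm,(a,b) in dict(jar=(.485,-.009),vial=(.617,-.006),bottle=(.495,-.362),carton=(.64,-.335),black=(.67,.185),pill2=(.405,.19)).items():
        m=(abs(x-a)<.045)&(abs(y-b)<(.05 if nm!="carton" else .045))&(z>.02)&(z<.17); print(nm,m.sum(),np.round(W[m].mean(0)*1000) if m.any() else None)
T=cam("top"); print("top before"); blobs(np.load("top0.npz")["W"]); print("top now"); blobs(pts(T)); print("side before"); blobs(A["W"]); print("side now"); blobs(W)
d=cv2.absdiff(T["img"],np.load("top0.npz")["img"]).max(2); print("F",r.read_state()["ft_force"],r.read_state()["time"])
```

```text
near end [(np.float64(-0.06), np.float64(-6.1)), (np.float64(-0.04), np.float64(-4.9)), (np.float64(-0.02), np.float64(-5.1)), (np.float64(0.0), np.float64(-5.3)), (np.float64(0.02), np.float64(-5.1)), (np.float64(0.04), np.float64(-5.1)), (np.float64(0.06), np.float64(-5.0))]
top before
jar 408 [485.  -9.  89.]
vial 112 [617.  -5.  60.]
bottle 256 [ 496. -352.   71.]
carton 641 [ 634. -332.  131.]
black 950 [669. 178. 138.]
pill2 175 [406. 188.  63.]
top now
jar 406 [485.  -9.  89.]
vial 112 [617.  -5.  60.]
bottle 258 [ 495. -352.   72.]
carton 633 [ 634. -332.  132.]
black 958 [669. 178. 137.]
pill2 175 [406. 188.  64.]
side before
jar 573 [478. -22.  80.]
vial 269 [615. -12.  60.]
bottle 594 [ 491. -371.   69.]
carton 1448 [ 624. -341.  116.]
black 1295 [669. 158. 107.]
pill2 267 [403. 179.  54.]
side now
jar 38 [493. -43.  29.]
vial 271 [615. -12.  60.]
bottle 592 [ 491. -371.   68.]
carton 1449 [ 624. -341.  116.]
black 1300 [669. 158. 107.]
pill2 218 [400. 178.  53.]
F [ 0.18297311  0.36308234 -0.69184876] 11.3
```

The near end sits at tray x -5, exactly 145 - 150, and it is square. The neighbours have not moved; the "side" jar reading differs only because the arm hides the jar. Handing in.

```bash
python3 -c "
from bench import r
print(r.close_job())"
```

```text
the job is handed in; nothing more can be done
None
```

I tipped the white label stack over towards the back stop with the open fingertips about 118 mm up, at roughly 2 N. It fell flat by itself. I then slid it along the tray until it seated: the force rose from 14 to 22 N with no further travel. I backed the arm off and handed in at about 11.3 s, with nothing touching.

**Final position:** the stack lies flat with its top at about 76 mm. Its near end is at tray x of about -5 across the whole width, which puts the far end at 145, on the stop. It is square to the tray.

**Neighbours:** the jar, the nearby vial, the pill bottle, the carton and the black block read the same before and after, to within 1 mm in the top view. I compared the second vial and the paper-cup stack only by eye in the final side picture.

**Disagreements:**
- The top camera put the stack's far edge 1 to 4 mm short of the stop. I put this down to the stack's rounded upper edge and the calibration error, because the side camera, the near-end reading and the force rise all show it seated.
- The jar could not be compared in the side view because the arm hid it; the top view showed it unmoved.
- The sliding force read 8 to 12 N, slightly above the stated 3 to 10 N, with a small upward push on the tool.

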